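Snap the cover onto the loaded dish carrier and keep it pressed

TASK

One of the two dish carriers has the petri dish in it, the other a vial. Take the cover by its handle, bring it flat over the carrier with the petri dish and press it straight down until it snaps past both catches and lies fully home on the gasket. Finish while still holding: do not let go of the cover, and keep pressing it firmly onto the gasket to the end; leave the vial and the things standing around undisturbed.

Things in the scene. Friction and masses are not known exactly. Their poses are not given: they have to be found in the camera images.
- carrier_1: left-hand carrier (seen from the robot); aluminium dish carrier fixed to the bench, 116 (x) by 100 (y) mm; same form as the other. Origin: centre of its underside, z up. Pocket 68 x 68 mm, floor 4 mm up. Guide walls round the gasket: 91 (x) by 85 (y) mm inside, upright to 27 mm, flaring outward by 4 mm to 34 mm up. A sprung steel catch, 28 mm wide, 41 mm high, in the middle of each x end
- carrier_2: right-hand carrier; aluminium dish carrier fixed to the bench, 116 (x) by 100 (y) mm; same form as the other. Origin: centre of its underside, z up. Pocket 68 x 68 mm, floor 4 mm up. Guide walls round the gasket: 91 (x) by 85 (y) mm inside, upright to 27 mm, flaring outward by 4 mm to 34 mm up. A sprung steel catch, 28 mm wide, 41 mm high, in the middle of each x end
- gasket_1: rubber rim of carrier_1, a fixed part of it; its frame is the carrier's own (origin on the bench), the rim's top is 22 mm above it
- gasket_2: rubber rim of carrier_2, as gasket_1
- cover: loose grey plastic plate lying flat on the bench, handle up, 0.1 to 0.16 kg: 88 (x) by 82 (y) mm, 6 thick, x edges rounded; bar handle across its middle, 16 thick (x), 50 long (y), top 33 mm above the underside. Origin: centre of underside. Its x goes along the carrier's x, either way. Underside meets the noses at 31 mm; force rises to 10-16 N, drops after 1-4 mm; home at 22 mm
- seat_1 (a point): carrier_1: centre of the cover's seat: level with the top of the carrier's rubber gasket, 22 mm above the bench; axes as the carrier's. Each catch's wedge nose points inward above it: tip 41 mm from the centre along x, 30 mm above the bench, faces at 45 degrees, held in by about 3 N, giving way outward at 1 N/mm up to 6 mm
- seat_2 (a point): carrier_2: centre of the cover's seat: level with the top of the carrier's rubber gasket, 22 mm above the bench; axes as the carrier's. Each catch's wedge nose points inward above it: tip 41 mm from the centre along x, 30 mm above the bench, faces at 45 degrees, held in by about 3 N, giving way outward at 1 N/mm up to 6 mm
- dish: round clear petri dish with lid, 64 mm across, 14 mm high, lying in the pocket of one of the two carriers. Origin: centre of its underside
- vial: small glass vial, 24 mm across, 48 mm high, standing upright in the other carrier's pocket, so that the cover does not fit there. Origin: centre of its underside
- bench_timer: bystander: digital bench timer, 48 x 64 x 46 mm, behind the carriers. Origin: centre of its underside
- dropper: bystander: dropper bottle, 31 mm across, 100 mm high, behind the carriers. Origin: centre of its underside
- teal_clip: bystander: flat closed slide mailer, 34 x 98 x 12 mm, behind the carriers. Origin: centre of its underside
There are look-alikes about, which are no part of the job. Leave any blue look-alike of the cover alone.

How it is judged:
On the way, in this order (a step that is already met when the one before it is completed fails the run):
1. the cover is lifted off the bench by the gripper (height (world z) of cover above 0.045 m and contact force between the fingers and cover above 2 N), for 0.1 s.
2. the cover is snapped home on the carrier that holds the petri dish (((horizontal distance between dish and carrier_1 below 0.02 m and z of cover in the frame of carrier_1 between 0.018 and 0.0242 m and horizontal distance between cover and carrier_1 below 0.005 m and angle between the x axis of cover and the x axis of carrier_1, either way round below 0.1 rad and angle between cover's own z axis and vertical below 0.04 rad) or (horizontal distance between dish and carrier_2 below 0.02 m and z of cover in the frame of carrier_2 between 0.018 and 0.0242 m and horizontal distance between cover and carrier_2 below 0.005 m and angle between the x axis of cover and the x axis of carrier_2, either way round below 0.1 rad and angle between cover's own z axis and vertical below 0.04 rad))), for 0.2 s.
At the end, for the whole second after the job is handed in: Cover level and home on the gasket of the carrier with the petri dish (height 2 mm, centre 5 mm, yaw 0.1 rad, tilt 0.04 rad), still touched by the fingers (over 3 N) and pressed on the gasket with over 4 N through the last second; the vial still stands ((((horizontal distance between dish and carrier_1 below 0.02 m and z of cover in the frame of carrier_1 between 0.018 and 0.0242 m and horizontal distance between cover and carrier_1 below 0.005 m and angle between the x axis of cover and the x axis of carrier_1, either way round below 0.1 rad and angle between cover's own z axis and vertical below 0.04 rad) and contact force between cover and gasket_1 above 4 N and contact force between the fingers and cover above 3 N) or ((horizontal distance between dish and carrier_2 below 0.02 m and z of cover in the frame of carrier_2 between 0.018 and 0.0242 m and horizontal distance between cover and carrier_2 below 0.005 m and angle between the x axis of cover and the x axis of carrier_2, either way round below 0.1 rad and angle between cover's own z axis and vertical below 0.04 rad) and contact force between cover and gasket_2 above 4 N and contact force between the fingers and cover above 3 N)) and angle between vial's own z axis and vertical below 0.2 rad); the arm keeps its last pose, push and grip.
It fails at once if the vial is knocked over or pushed about (angle between vial's own z axis and vertical above 0.3 rad or distance of vial from where it was at the start of the episode above 0.03 m).
It fails at once if a thing standing around is moved more than 3 cm (distance of any of bench_timer, dropper, teal_clip from where it was at the start of the episode above 0.03 m).
It also fails if it takes over 45 s, if anything falls off the work surface, if the arm or the gripper's body presses on something with over 40 N, if the wrist force passes 120 N, or if a joint passes its speed limit or range.

ROBOT

A 6-joint arm with a two-finger parallel gripper is mounted at the origin on a cart in front of the work surface, level with it; the furniture and walls round the work are solid. World frame = base frame: x ahead of the robot, y to its left, z up, the work surface at z = 0. Lengths are in m, angles in rad, forces in N, time in s.
With the tool pointing down it reaches from about 0.3 to 0.875 m from the base axis. Payload 6.4 kg.
Tool frame: the origin (TCP) lies at the very end of the fingers, on their centre line; the grasp point (between the pads) lies 19 mm behind it; z points along the fingers, y is the line along which they close (so a half turn about z gives the same grasp; the last joint's range is limited). The gripper opens to 85 mm and grips with 20 to 120 N. Pads are 22 mm wide; open, the fingers measure 114 mm over their backs; the gripper's body (76 mm by 85 mm) begins 54 mm behind the grasp point. The pads swing forward as they close: fully open they stand 13 mm farther back than shut.
Start: joints at [1.14, 0.181, 1.607, -0, 1.354, -0.206], TCP at [0.128, 0.561, 0.231] pointing down, gripper open.
Joint ranges: [-2.99, 2.99], [-0.89, 2.07], [0.3, 2.58], [-1.14, 4.28], [0, 2.63], [-3.12, 3.12]. Speed limits (rad/s): [2.57, 2.57, 3.01, 3.14, 3.14, 3.14].

INTERFACE

Orientations are given as a unit quaternion [w, x, y, z].
In Python, from bench import get_obs, optics, workorder gives the robot as it stands.
- The arm moves only by the tool nudge_tcp, called after "Emit:" as name(argument=value, ...), one argument or row to a line, values as JSON. Schema: {"type":"object","properties":{"increments":{"type":"object","properties":{"tx":{"type":"array","items":{"type":"number"},"minItems":1,"maxItems":10},"ty":{"type":"array","items":{"type":"number"},"minItems":1,"maxItems":10},"tz":{"type":"array","items":{"type":"number"},"minItems":1,"maxItems":10},"drx":{"type":"array","items":{"type":"number"},"minItems":1,"maxItems":10},"dry":{"type":"array","items":{"type":"number"},"minItems":1,"maxItems":10},"drz":{"type":"array","items":{"type":"number"},"minItems":1,"maxItems":10},"jaw":{"type":"array","items":{"type":"number"},"minItems":1,"maxItems":10}},"additionalProperties":false,"required":["tx","ty","tz","drx","dry","drz","jaw"]},"only":{"type":"string"},"quiet":{"type":"boolean"},"lines":{"type":"string"}},"required":["increments"],"additionalProperties":false}. increments is an object with one list for each field, all of the same length, 1 to 10, a row being the entries at one place: tx, ty, tz (the shift in fractions of the full range, 1 being 0.75 m), drx, dry, drz (a rotation vector in shares of 2 pi rad (1.0 is 2 pi rad)), jaw (the opening from 0.0 (shut) to 1.0 (fully open)); each row is the pose to reach, as a shift and turn from the pose commanded when the call began, along the tool's axes at that moment; what a row does not reach only later rows make up. A row lasts 1/8 s, in which the tool goes at most 0.0625 m and 0.188 rad, less where a joint would pass 70% of its speed; a pose out of reach is approached as far as the arm can. The fingers move at their own pace and stop on an object; the grip force is fixed at half the most. Time passes only in rows, so rows that do not move let the fingers close. The tool returns the time, the measured TCP pose, the force, the opening and the grip force at its end. only (a regular expression) keeps the lines of the reply that match it, lines (a string "A,B") keeps lines A to B, and quiet returns only ok. Shift and turn numbers lie between -1 and 1, and a call with a number outside is refused. Input that does not fit is refused with a message, and nothing moves.
- get_obs(): the state, without advancing time (a new reading comes with each control period).
- optics.camera(name): name is "side" or "top"; returns (picture, depth): 420x560x3 uint8, blue, green, red; 420x560 float32, m along the optical axis (not along the pixel's ray), 0 where there is no reading.
- optics.camera_params(name): a dict with "fovy" (degrees; the focal length in pixels is half the picture's height over the tangent of half this angle, whatever the lens; pixels are square), "cx", "cy" (the principal point, pixels), "view" (4x4, takes a point from world to camera coordinates). Camera axes: x right, y up, looking along -z (the intrinsics and any distortion apply to the point x, -y, -z); pixel columns grow to the right and rows downward; lengths in m; the calibration is good to about 2 mm. A picture is of the moment at which its call begins. camera_params takes no time and is no camera call.
- workorder.hand_in(): hands the job in; it is judged then, once.
The state is a dict: "time_s": time; "q": joint angles; "dq": joint speeds; "joint_efforts": joint torques, N m; "eef_pos": TCP position; "eef_rot": TCP orientation; "wrist_force": force on the tool from outside, world axes, zero at the start; "torque": the same for the moment, N m; "opening": opening from 0.0 (shut) to 1.0 (fully open); "grasp_force": force on a finger pad.
Only numpy, scipy, OpenCV 4.12 (cv2) and the standard library are available. Lean on these libraries where they do the work, as an engineer would, in place of code of your own. Each camera call takes 0.05 s, during which the arm holds its last target. There are 200 camera calls.

## Working session

There is one attempt and no reset: what is moved stays moved. The work goes in short steps, Python scripts to look and compute and a tool call to move; the robot and the scene stay as the last step left them, time stands still between calls to the robot, and variables do not carry over. Pictures are saved under pics/ and viewed, at most 10 in all, crops included, and the job is handed in when it is done.

```bash
mkdir -p pics; python3 - <<'E'
from bench import get_obs, optics
import cv2,numpy as np
o=get_obs();print(o)
for n in("top","side"):
    im,d=optics.camera(n);cv2.imwrite(f"pics/{n}0.png",im);np.save(f"pics/{n}0.npy",d);print(optics.camera_params(n))
E
```

```text
{'time_s': 0.0, 'q': array([ 1.13973064e+00,  1.81552517e-01,  1.60801786e+00,  2.83580316e-05,
        1.35380041e+00, -2.06305849e-01]), 'dq': array([-0.00062077,  0.00087848, -0.00023999,  0.00257285, -0.00033316,
        0.00127935]), 'joint_efforts': array([ 1.99375005e-03, -4.44883740e+01, -3.51331544e+01, -6.56030784e-05,
        9.05100169e-03,  1.81128691e-06]), 'eef_pos': array([0.12789127, 0.56002574, 0.23037294]), 'eef_rot': array([-2.91707642e-04,  1.12146526e-01,  9.93691283e-01, -8.39961802e-04]), 'wrist_force': array([-0.54184751,  0.4479329 ,  0.02162757]), 'torque': array([-0.01635705,  0.0231037 , -0.00145422]), 'grasp_force': 0.0, 'opening': 0.9975324912341568}
{'fovy': 48.137956026864956, 'cx': 278.04591893778604, 'cy': 215.3568221134336, 'view': array([[-0.01611808, -0.99985251, -0.00593071, -0.13086741],
       [ 0.98849059, -0.01682669,  0.15034364, -0.57469639],
       [-0.15042126, -0.0034392 ,  0.98861601, -1.18701902],
       [ 0.        ,  0.        ,  0.        ,  1.        ]])}
{'fovy': 51.73616622237617, 'cx': 276.2933149142407, 'cy': 204.84624396968167, 'view': array([[ 0.97384334, -0.22705565,  0.00865277, -0.59684732],
       [ 0.12032095,  0.54761271,  0.82803574, -0.00631126],
       [-0.19274856, -0.80533598,  0.56060855, -1.12383091],
       [ 0.        ,  0.        ,  0.        ,  1.        ]])}
```

View pics/top0.png

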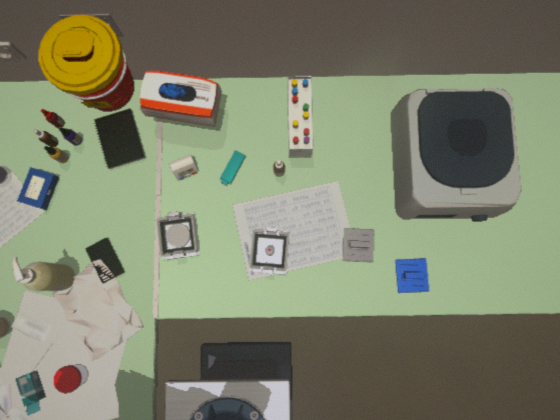

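View pics/side0.png

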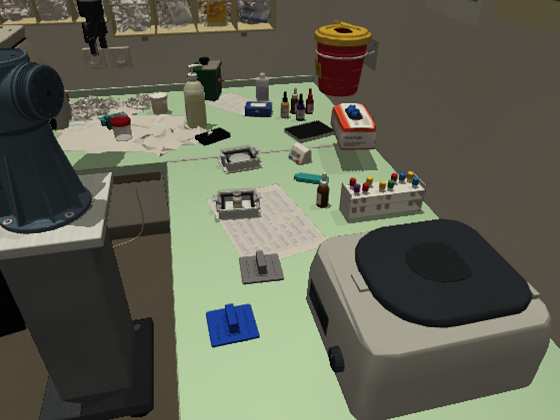

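The top view shows the dish, a large pale disc, in carrier_1 at (177,236). The vial is in carrier_2 at (270,251), the grey cover at (358,245), and the blue look-alike at (412,275). The side view agrees. Next I measure these with the depth data.

```bash
cat > h.py <<'E'
import numpy as np,cv2
from bench import optics,get_obs
def cloud(n,d):
    p=optics.camera_params(n);h,w=d.shape;f=h/2/np.tan(np.radians(p['fovy'])/2)
    v,u=np.mgrid[:h,:w];c=np.stack([(u-p['cx'])/f*d,-(v-p['cy'])/f*d,-d],-1)
    V=p['view'];return (c-V[:3,3])@V[:3,:3]
def rect(P,m):
    q=P[m][:,:2].astype(np.float32);return cv2.minAreaRect(q*1000)
E
python3 - <<'E'
from h import *
R={}
for n,regs in(("top",dict(c1=(150,205,205,265),c2=(243,227,298,280),cov=(335,222,382,268),blue=(390,252,435,298))),("side",dict(c1=(210,140,270,176),c2=(208,182,268,224),cov=(232,240,290,288),blue=(200,295,265,350)))):
    d=np.load(f"pics/{n}0.npy");P=cloud(n,d);im=cv2.imread(f"pics/{n}0.png")
    for k,(a,b,c,e) in regs.items():
        Q=P[b:e,a:c].reshape(-1,3);col=im[b:e,a:c].reshape(-1,3);z=Q[:,2]
        print(n,k,"bench z",np.round(np.median(z[z<.003])*1000,1),"hist",np.histogram(z*1000,bins=[-9,-4,-2,0,2,4,6,8,12,16,20,24,28,32,36,40,44,50])[0])
        for lo,hi in((3,50),(4,9),(22,36),(26,36),(37,46)):
            m=(z>lo/1e3)&(z<hi/1e3)
            if m.sum()>8:
                r=rect(Q,m);print("  ",lo,hi,m.sum(),np.round(np.concatenate([r[0],r[1],[r[2]],np.median(Q[m],0)*1000]),1))
im=cv2.imread("pics/top0.png")
a=cv2.resize(im[205:285,140:300],None,fx=5,fy=5,interpolation=2)[:, :800]
cv2.imwrite("pics/crop1.png",a)
E
```

```text
top c1 bench z -0.4 hist [125 295 472 476 314 159  77  56 138 368 314 104 137 131  73  49   2]
   3 50 1729 [531.8 132.2 148.6 159.5  89.  526.  127.5  19.4]
   4 9 258 [529.  135.  160.6 139.    1.8 507.3 113.4   5.3]
   22 36 514 [528.8 127.7 119.8  97.6   7.2 529.1 134.1  28.3]
   26 36 303 [528.8 127.7 119.8  97.6   7.2 533.6 141.6  31.6]
   37 46 103 [527.4 126.6 121.2  95.2   7.5 511.9 126.1  40. ]
top c2 bench z 0.9 hist [ 31  92 227 440 532 444 201  60  17  86 215 116 114 138  78  47  32]
   3 50 1796 [ 477.8 -116.9  145.1  138.8   89.   482.  -115.6    8.1]
   4 9 680 [ 477.7 -117.   145.1  138.6   89.1  481.8 -114.3    5.4]
   22 36 466 [ 486.3 -116.7   97.1  114.9   84.5  482.8 -115.8   28.8]
   26 36 295 [ 486.4 -116.5   97.1  114.8   84.1  484.  -114.6   31.8]
   37 46 116 [ 482.7 -116.3   95.6  120.1   82.9  489.1 -116.8   39.8]
top cov bench z 0.1 hist [ 64 162 280 365 364 316 277 179  15   4   5  11  34  65  14   1   0]
   3 50 1102 [ 496.5 -352.7  125.1  120.7   89.   494.5 -347.6    6.4]
   4 9 675 [ 496.3 -352.7  125.1  120.5   89.   492.8 -348.     6.1]
   22 36 1
[... 1510 characters left out ...]
22 106   2   0   0]
   3 50 1591 [ 498.5 -331.7  153.7  132.8   77.7  495.6 -342.3    6.4]
   4 9 1051 [ 499.1 -327.1  141.4  132.6   77.4  494.  -348.4    6.5]
   22 36 151 [ 496.2 -350.4   52.5   16.1   86.2  495.3 -356.1   33.2]
   26 36 138 [ 496.2 -350.4   52.5   16.    86.2  495.4 -354.2   33.3]
side blue bench z 0.6 hist [   0   15  508 1106  234  331  841  254   19   19   14   18   38  159
    4    0    0]
   3 50 1744 [ 413.7 -483.4  123.6  120.9   79.9  411.4 -497.8    7. ]
   4 9 1349 [ 419.6 -498.2   99.9  101.1    1.9  406.8 -496.4    6.8]
   22 36 222 [ 413.2 -489.2   15.9   53.5    1.8  412.9 -495.3   33.1]
   26 36 205 [ 413.2 -489.2   15.9   53.5    1.8  412.9 -494.    33.2]
```

View pics/crop1.png

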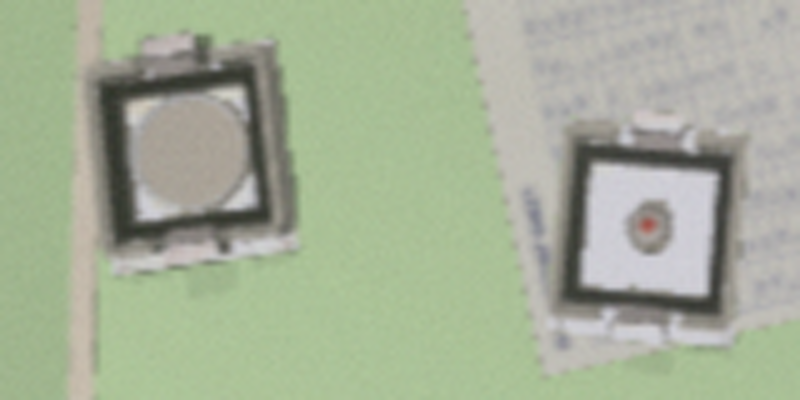

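Confirmed: the dish is in carrier_1, at about (0.528, 0.128) with +7° yaw. The cover is at about (0.495, -0.352) with its handle along y; both cameras agree to within 2 mm. Now I work out the moves.

```bash
cat >> h.py <<'E'
from scipy.spatial.transform import Rotation as Ro
def rows(*targets):
    """targets (x,y,z,angle of tool y in world, deg), tool down -> shift+rotvec in the present tool axes"""
    o=get_obs();w,x,y,z=o['eef_rot'];R=Ro.from_quat([x,y,z,w])
    for X,Y,Z,a in targets:
        a=np.radians(a);c,s=np.cos(a),np.sin(a)
        T=Ro.from_matrix(np.array([[-s,c,0],[c,s,0],[0,0,-1]]).T if 0 else np.column_stack([[-s,c,0],[c,s,0],[0,0,-1]]))
        print(np.round(R.inv().apply(np.array([X,Y,Z])-o['eef_pos']),4),np.round((R.inv()*T).as_rotvec(),4))
E
python3 - <<'E'
from h import *
rows((.48,.12,.2,-1.5),(.495,-.352,.12,-1.5))
E
```

```text
[-0.4413 -0.3505  0.0309] [-1.5000e-03  8.0000e-04  1.3722e+00]
[-0.5612 -0.8071  0.1116] [-1.5000e-03  8.0000e-04  1.3722e+00]
```

Units first: shifts go in shares of 0.75 m and turns go in shares of 2 pi rad. So -0.441 m / 0.75 = -0.588, -0.35 m / 0.75 = -0.4667, 1.372 rad / 6.2832 = 0.2184.

Emit:
nudge_tcp(
  increments={"tx": [-0.588,-0.588,-0.588,-0.588,-0.588,-0.588,-0.588,-0.588,-0.588,-0.588],"ty": [-0.4667,-0.4667,-0.4667,-0.4667,-0.4667,-0.4667,-0.4667,-0.4667,-0.4667,-0.4667],"tz": [0.04,0.04,0.04,0.04,0.04,0.04,0.04,0.04,0.04,0.04],"drx": [0,0,0,0,0,0,0,0,0,0],"dry": [0,0,0,0,0,0,0,0,0,0],"drz": [0.2184,0.2184,0.2184,0.2184,0.2184,0.2184,0.2184,0.2184,0.2184,0.2184],"jaw": [1,1,1,1,1,1,1,1,1,1]},
)

```text
time_s: 1.35
eef_pos: [0.4818, 0.1176, 0.2008]
eef_rot: [0.0, 0.718, 0.696, -0.0]
wrist_force: [-1.0, 0.8, 0.8]
opening: 1.001
grasp_force: 0.0
```

```bash
python3 -c "
from h import *
rows((.495,-.352,.12,-1.5))"
```

```text
[-0.4689  0.0281  0.0811] [-0.0003  0.0007 -0.0056]
```

In the tool's units: -0.469 m / 0.75 = -0.6253, 0.08 m / 0.75 = 0.1067.

Emit:
nudge_tcp(
  increments={"tx": [-0.6253,-0.6253,-0.6253,-0.6253,-0.6253,-0.6253,-0.6253,-0.6253,-0.6253,-0.6253],"ty": [0.0373,0.0373,0.0373,0.0373,0.0373,0.0373,0.0373,0.0373,0.0373,0.0373],"tz": [0.1067,0.1067,0.1067,0.1067,0.1067,0.1067,0.1067,0.1067,0.1067,0.1067],"drx": [0,0,0,0,0,0,0,0,0,0],"dry": [0,0,0,0,0,0,0,0,0,0],"drz": [0,0,0,0,0,0,0,0,0,0],"jaw": [1,1,1,1,1,1,1,1,1,1]},
)

```text
time_s: 2.6
eef_pos: [0.4958, -0.3467, 0.1209]
eef_rot: [-0.001, 0.716, 0.698, 0.0]
wrist_force: [-0.6, -0.3, -0.6]
opening: 1.003
grasp_force: 0.0
```

```bash
python3 - <<'E'
from h import *
im,d=optics.camera("top");cv2.imwrite("pics/top1.png",im)
im2,d2=optics.camera("side");cv2.imwrite("pics/s1.png",cv2.resize(im2[170:310,180:340],None,fx=4.5,fy=4.2)[:600,:800])
P=cloud("side",d2)[240:288,232:290].reshape(-1,3);m=(P[:,2]>.026)&(P[:,2]<.036);print(rect(P,m),m.sum())
rows((.495,-.352,.0095,-1.5))
E
```

```text
((496.1747131347656, -350.927490234375), (53.074607849121094, 15.925374031066895), 86.19287109375) 137
[-0.0055 -0.001   0.1119] [-0.0002 -0.0006  0.0021]
```

View pics/s1.png

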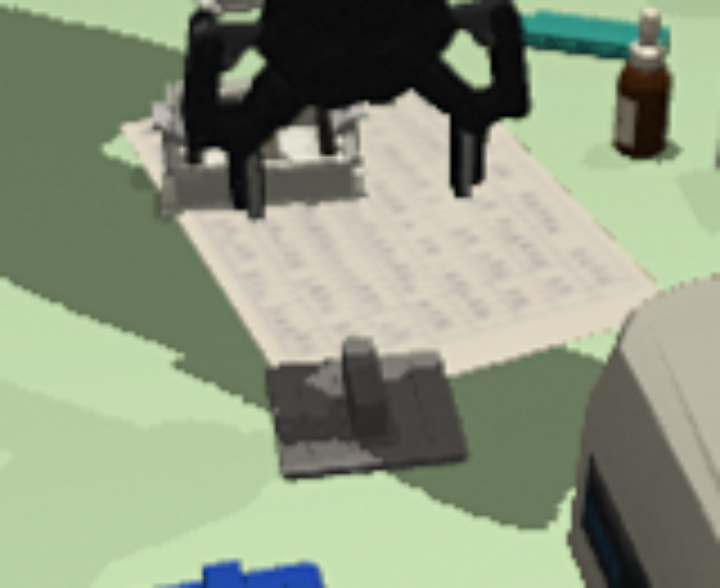

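```bash
python3 - <<'E'
from h import *
for n in("top","side"):
    P=cloud(n,np.load(f"pics/{n}0.npy")).reshape(-1,3)
    m=(P[:,2]>.04)&(P[:,2]<.4)&(P[:,0]>.4)&(P[:,0]<.75)&(P[:,1]<-.25)&(P[:,1]>-.5)
    Q=P[m]
    for lo in np.arange(-.5,-.25,.03):
        s=Q[(Q[:,1]>=lo)&(Q[:,1]<lo+.03)]
        if len(s):print(n,round(lo,2),len(s),"min x",np.round(np.sort(s[:,0])[:8][-1],3))
E
```

```text
top -0.5 1229 min x 0.561
top -0.47 1355 min x 0.566
top -0.38 1 min x 0.488
side -0.5 950 min x 0.561
side -0.47 130 min x 0.597
```

Nothing is close enough to block the way down: the machine starts at y < -0.44. The side view shows the open fingers straddling the handle. I go down and close.

In the tool's units: 0.111 m / 0.75 = 0.148, 0.105 m / 0.75 = 0.14.

Emit:
nudge_tcp(
  increments={"tx": [-0.0067,-0.0067,-0.0067,-0.0067,-0.0067,-0.0067,-0.0067,-0.0067,-0.0067,-0.0067],"ty": [-0.0013,-0.0013,-0.0013,-0.0013,-0.0013,-0.0013,-0.0013,-0.0013,-0.0013,-0.0013],"tz": [0.08,0.12,0.14,0.148,0.148,0.148,0.148,0.148,0.148,0.148],"drx": [0,0,0,0,0,0,0,0,0,0],"dry": [0,0,0,0,0,0,0,0,0,0],"drz": [0,0,0,0,0,0,0,0,0,0],"jaw": [1,1,1,1,1,0,0,0,0,0]},
)

```text
time_s: 3.95
eef_pos: [0.495, -0.3539, 0.0108]
eef_rot: [0.0, 0.716, 0.698, 0.0]
wrist_force: [0.8, -0.1, 3.5]
opening: 0.173
grasp_force: 59.8
```

In the tool's units: -0.16 m / 0.75 = -0.2133, -0.13 m / 0.75 = -0.1733.

Emit:
nudge_tcp(
  increments={"tx": [0,0,0,0,0],"ty": [0,0,0,0,0],"tz": [-0.04,-0.1067,-0.1733,-0.2133,-0.2133],"drx": [0,0,0,0,0],"dry": [0,0,0,0,0],"drz": [0,0,0,0,0],"jaw": [0,0,0,0,0]},
)

```text
time_s: 4.58
eef_pos: [0.4959, -0.3547, 0.173]
eef_rot: [0.003, 0.716, 0.698, -0.0]
wrist_force: [0.3, -0.5, -2.3]
opening: 0.174
grasp_force: 59.2
```

```bash
python3 - <<'E'
from h import *
rows((.528,.128,.13,5.7),(.528,.128,.13,7))
E
```

```text
[0.4835 0.0194 0.0413] [ 0.0035  0.004  -0.1254]
[0.4835 0.0194 0.0413] [ 0.0034  0.004  -0.1481]
```

In the tool's units: 0.484 m / 0.75 = 0.6453, 0.06 m / 0.75 = 0.08, -0.14 rad / 6.2832 = -0.0223.

Emit:
nudge_tcp(
  increments={"tx": [0.6453,0.6453,0.6453,0.6453,0.6453,0.6453,0.6453,0.6453,0.6453,0.6453],"ty": [0.0253,0.0253,0.0253,0.0253,0.0253,0.0253,0.0253,0.0253,0.0253,0.0253],"tz": [0,0,0,0,0,0,0,0.04,0.08,0.08],"drx": [0,0,0,0,0,0,0,0,0,0],"dry": [0,0,0,0,0,0,0,0,0,0],"drz": [-0.0223,-0.0223,-0.0223,-0.0223,-0.0223,-0.0223,-0.0223,-0.0223,-0.0223,-0.0223],"jaw": [0,0,0,0,0,0,0,0,0,0]},
)

```text
time_s: 5.82
eef_pos: [0.5224, 0.1303, 0.1059]
eef_rot: [-0.003, 0.665, 0.747, -0.003]
wrist_force: [0.1, 0.4, -0.1]
opening: 0.172
grasp_force: 59.0
```

```bash
python3 - <<'E'
from h import *
o=get_obs();print(o['eef_pos'],o['eef_rot'],o['wrist_force'])
im,d=optics.camera("top");cv2.imwrite("pics/top2.png",im);np.save("pics/top2.npy",d)
im2,d2=optics.camera("side");np.save("pics/side2.npy",d2);cv2.imwrite("pics/side2.png",im2)
a=cv2.resize(im[190:280,130:230],None,fx=4,fy=4);b=cv2.resize(im2[100:190,190:290],None,fx=4,fy=4)
cv2.imwrite("pics/both2.png",np.hstack([a,b]))
E
```

```text
[0.52243809 0.13032813 0.10588825] [-0.00330444  0.66517494  0.74667348 -0.00317703] [ 0.11681878  0.41883525 -0.08314901]
```

View pics/both2.png

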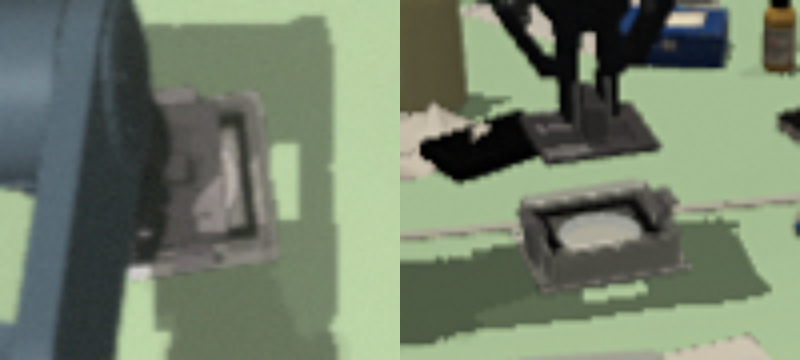

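The side view (right half) shows the cover held level above carrier_1 at about (595,130), with the dish below at (600,230). Now I measure the cover's offset to the carrier within one camera.

```bash
python3 - <<'E'
from h import *
t=get_obs()['eef_pos'];print(t)
P=cloud("side",np.load("pics/side2.npy"));im=cv2.imread("pics/side2.png")
Q=P[100:190,190:290].reshape(-1,3)
z=Q[:,2]*1000;inr=(abs(Q[:,0]-.525)<.07)&(abs(Q[:,1]-.13)<.07)
print(np.histogram(z[inr],bins=np.arange(90,140,3)))
for lo,hi in((94,112),(97,109),(100,107)):
    m=inr&(z>lo)&(z<hi);print(lo,hi,m.sum(),rect(Q,m))
# plane tilt of plate
m=inr&(z>98)&(z<108);A=np.c_[Q[m][:,:2]-[.525,.13],np.ones(m.sum())];print("plane",np.linalg.lstsq(A,Q[m][:,2],rcond=None)[0])
# carrier: top rim, all frames
for n,f in(("side","side0"),("side","side2"),("top","top0")):
    Q=cloud(n,np.load(f"pics/{f}.npy")).reshape(-1,3);z=Q[:,2]*1000
    inr=(abs(Q[:,0]-.528)<.075)&(abs(Q[:,1]-.128)<.075)
    for lo,hi in((16,37),(25,37),(30,37),(37.5,46)):
        m=inr&(z>lo)&(z<hi)
        if m.sum()<5: continue
        r=rect(Q,m)
        yaw=np.radians(7.1);c,s=np.cos(yaw),np.sin(yaw);L=(Q[m][:,:2]-[.528,.128])@np.array([[c,-s],[s,c]])*1000
        p=np.percentile(L,[1,99],axis=0);print(f,lo,hi,m.sum(),np.round([*r[0],*r[1],r[2]],1),"local 1-99%",np.round(p.T.ravel(),1))
        if lo>37:
            for sg in(-1,1):
                k=sg*L[:,0]>0
                if k.sum(): print("   catch",sg,k.sum(),np.median(L[k],0),np.percentile(L[k],[3,97],axis=0).T.ravel())
E
```

```text
[0.5256578  0.12947726 0.10952401]
(array([  0,   0,   8,  26, 190,  92,   5,   5,  15,  15,  11,  16,  14,
        38,  15,  13]), array([ 90,  93,  96,  99, 102, 105, 108, 111, 114, 117, 120, 123, 126,
       129, 132, 135, 138]))
94 112 324 ((524.1805419921875, 130.8272705078125), (88.55029296875, 86.15003204345703), 6.304555892944336)
97 109 317 ((524.1805419921875, 130.8272705078125), (88.55029296875, 86.15003204345703), 6.304555892944336)
100 107 291 ((523.8651733398438, 130.64697265625), (87.23726654052734, 86.04424285888672), 5.72337532043457)
plane [-0.00705886  0.01751515  0.10414981]
side0 16 37 657 [525.9 129.4 108.5 100.8   7.4] local 1-99% [-54.8  49.8 -47.   50.2]
side0 25 37 291 [526.3 129.7 107.8  99.7   6.9] local 1-99% [-54.8  50.7 -47.3  51. ]
side0 30 37 160 [526.8 129.9 107.2  99.2   6. ] local 1-99% [-54.4  51.3 -47.2  50.9]
side0 37.5 46 45 [527.4 129.  118.3  31.    8.1] local 1-99% [-59.6  58.7 -14.5  15.3]
   catch -1 21 [-54.73015462  -3.19734283] [-59.58468046 -49.43410292 -13.45473722  14.65058666]
   catch 1 24 [52.63226952 -0.27890417] [ 46.7179547   5
[... 406 characters left out ...]
91706  -4.00472271] [-60.24372113 -32.3159176  -27.04940659  15.61746966]
   catch 1 25 [51.58373107 -0.88670906] [ 46.43811359  57.91098791 -19.5757819   12.26138102]
top0 16 37 1075 [528.8 127.7 119.8  97.6   7.2] local 1-99% [-51.6  50.1 -48.2  47.1]
top0 25 37 352 [528.8 127.7 119.8  97.6   7.2] local 1-99% [-54.6  51.8 -48.9  47.7]
top0 30 37 226 [528.8 127.7 119.8  97.6   7.2] local 1-99% [-56.1  52.8 -49.   47.8]
top0 37.5 46 93 [527.4 126.4 121.2  94.9   7.2] local 1-99% [-61.1  58.8 -49.   45.9]
   catch -1 50 [-53.8388984   -1.88421704] [-60.61116913 -24.74201282 -48.61029224  24.91303623]
   catch 1 43 [52.72949324 -2.20343453] [ 31.08150184  58.69942329 -45.59514153  11.53948737]
```

```bash
python3 - <<'E'
from h import *
o=get_obs();print(o['eef_pos'],o['eef_rot'],np.abs(o['dq']).max())
rows((.5286,.128,.055,7.1))
E
```

```text
[0.5256578  0.12947726 0.10952401] [-0.00076421  0.66586789  0.74606887 -0.00077284] 0.028529612119688783
[-0.0018  0.0029  0.0545] [-0.0022 -0.0001 -0.0104]
```

In the tool's units: 0.053 m / 0.75 = 0.0707, 0.04 m / 0.75 = 0.0533, -0.01 rad / 6.2832 = -0.0016.

Emit:
nudge_tcp(
  increments={"tx": [0,-0.0027,-0.0027,-0.0027,-0.0027,-0.0027],"ty": [0,0.004,0.004,0.004,0.004,0.004],"tz": [0,0.0267,0.0533,0.0707,0.0707,0.0707],"drx": [0,0,0,0,0,0],"dry": [0,0,0,0,0,0],"drz": [-0.0016,-0.0016,-0.0016,-0.0016,-0.0016,-0.0016],"jaw": [0,0,0,0,0,0]},
)

```text
time_s: 6.68
eef_pos: [0.5302, 0.1281, 0.0582]
eef_rot: [0.001, 0.662, 0.75, 0.001]
wrist_force: [0.9, 0.5, -0.9]
opening: 0.171
grasp_force: 59.1
```

```bash
python3 - <<'E'
from h import *
o=get_obs();print(o['eef_pos'],o['eef_rot'],np.abs(o['dq']).max())
im2,d2=optics.camera("side");np.save("pics/side3.npy",d2)
cv2.imwrite("pics/side3.png",cv2.resize(im2[110:190,190:290],None,fx=7,fy=7))
rows((.5286,.128,.05,7.1))
P=cloud("side",d2);Q=P[100:190,190:290].reshape(-1,3);z=Q[:,2]*1000;inr=(abs(Q[:,0]-.525)<.06)&(abs(Q[:,1]-.13)<.06)
m=inr&(z>44)&(z<56);print(m.sum(),rect(Q,m))
A=np.c_[Q[m][:,:2]-[.525,.13],np.ones(m.sum())];print("plane",np.linalg.lstsq(A,Q[m][:,2],rcond=None)[0])
E
```

```text
[0.53024957 0.12811366 0.05820372] [5.32496543e-04 6.61993259e-01 7.49509430e-01 5.05468787e-04] 0.0050864184206531994
[ 0.     -0.0017  0.0083] [0.0017 0.0002 0.    ]
274 ((525.8956298828125, 127.97795867919922), (116.9478759765625, 84.88505554199219), 3.8412184715270996)
plane [0.00236631 0.01884764 0.05394413]
```

View pics/side3.png

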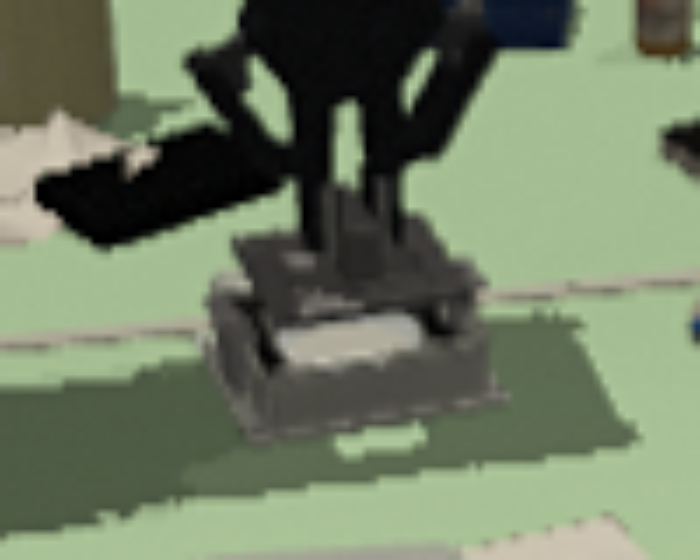

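The side view shows the cover level just above the guide walls at about (360,270), aligned with the carrier. I lower it into the flare and check the forces.

In the tool's units: 0.0155 m / 0.75 = 0.0207, 0.013 m / 0.75 = 0.0173.

Emit:
nudge_tcp(
  increments={"tx": [0,0,0,0,0],"ty": [-0.0016,-0.0016,-0.0016,-0.0016,-0.0016],"tz": [0.0053,0.012,0.0173,0.0207,0.0207],"drx": [0,0,0,0,0],"dry": [0,0,0,0,0],"drz": [0,0,0,0,0],"jaw": [0,0,0,0,0]},
)

```text
time_s: 7.35
eef_pos: [0.5278, 0.1281, 0.0416]
eef_rot: [-0.0, 0.662, 0.75, -0.0]
wrist_force: [-2.7, -0.7, 0.8]
opening: 0.172
grasp_force: 59.4
```

```bash
python3 -c "
from h import *
o=get_obs();print(o['eef_pos'],o['wrist_force'],o['torque'])"
```

```text
[0.52777962 0.12806421 0.04155396] [-2.73095997 -0.69097955  0.82829125] [-0.01527618  0.36111146 -0.00565743]
```

In the tool's units: 0.006 m / 0.75 = 0.008, 0.0045 m / 0.75 = 0.006.

Emit:
nudge_tcp(
  increments={"tx": [0,0,0,0,0],"ty": [0,0,0,0,0],"tz": [0.002,0.004,0.006,0.008,0.008],"drx": [0,0,0,0,0],"dry": [0,0,0,0,0],"drz": [0,0,0,0,0],"jaw": [0,0,0,0,0]},
)

```text
time_s: 7.98
eef_pos: [0.5277, 0.128, 0.035]
eef_rot: [-0.0, 0.662, 0.75, -0.0]
wrist_force: [0.9, -0.9, -8.1]
opening: 0.171
grasp_force: 58.4
```

In the tool's units: 0.004 m / 0.75 = 0.0053, 0.003 m / 0.75 = 0.004.

Emit:
nudge_tcp(
  increments={"tx": [0,0,0,0,0],"ty": [0,0,0,0,0],"tz": [0.002,0.004,0.0053,0.0053,0.0053],"drx": [0,0,0,0,0],"dry": [0,0,0,0,0],"drz": [0,0,0,0,0],"jaw": [0,0,0,0,0]},
)

```text
time_s: 8.6
eef_pos: [0.5281, 0.1281, 0.0328]
eef_rot: [-0.0, 0.662, 0.75, -0.0]
wrist_force: [-6.8, -0.3, 8.2]
opening: 0.174
grasp_force: 60.4
```

In the tool's units: 0.002 m / 0.75 = 0.0027, 0.001 m / 0.75 = 0.0013.

Emit:
nudge_tcp(
  increments={"tx": [0,0,0,0],"ty": [0,0,0,0],"tz": [0.0013,0.0027,0.0027,0.0027],"drx": [0,0,0,0],"dry": [0,0,0,0],"drz": [0,0,0,0],"jaw": [0,0,0,0]},
)

```text
time_s: 9.1
eef_pos: [0.5281, 0.1281, 0.0327]
eef_rot: [-0.0, 0.662, 0.75, -0.001]
wrist_force: [-15.1, -1.7, 27.1]
opening: 0.173
grasp_force: 63.0
```

```bash
python3 - <<'E'
from h import *
o=get_obs();print(o['eef_pos'],o['wrist_force'],o['torque'])
im2,d2=optics.camera("side")
cv2.imwrite("pics/side4.png",cv2.resize(im2[110:190,190:290],None,fx=7,fy=7))
Q=cloud("side",d2)[100:190,190:290].reshape(-1,3);z=Q[:,2]*1000;inr=(abs(Q[:,0]-.527)<.035)&(abs(Q[:,1]-.13)<.035)
m=inr&(z>22)&(z<34);print(m.sum(),np.median(z[m]))
A=np.c_[Q[m][:,:2]-[.527,.13],np.ones(m.sum())];print("plane",np.linalg.lstsq(A,Q[m][:,2],rcond=None)[0])
E
```

```text
[0.52813441 0.12805877 0.03268915] [-15.12506844  -1.73794091  27.07009973] [-0.30142321  2.26304528 -0.0095232 ]
160 29.404936640494576
plane [-0.0039405  -0.02033015  0.02936108]
```

View pics/side4.png

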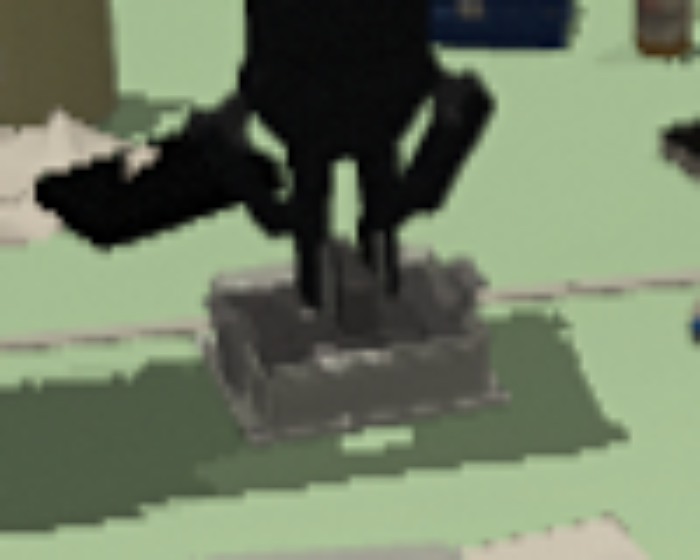

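The cover lies inside the walls on the gasket. Its top reads 29.4 mm, or about 28 mm after the camera's +1 mm bench bias, and the press is 27 N. I hand in.

Emit:
nudge_tcp(
  increments={"tx": [0,0],"ty": [0,0],"tz": [0,0],"drx": [0,0],"dry": [0,0],"drz": [0,0],"jaw": [0,0]},
)

```text
time_s: 9.4
eef_pos: [0.5282, 0.128, 0.0327]
eef_rot: [-0.0, 0.662, 0.75, -0.001]
wrist_force: [-15.2, -1.7, 26.6]
opening: 0.169
grasp_force: 63.0
```

```bash
python3 -c "
from bench import workorder
print(workorder.hand_in())"
```

```text
the job is handed in; nothing more can be done
None
```

I pressed the cover home on carrier_1, the one with the petri dish, and handed the job in at 9.4 s, still gripping it and pressing with about 27 N; the hand-in returned no verdict.

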